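# Index the sample turntable one hole to bring the bottle to the reading head

### The job

The little brown bottle on the turntable sits one station to the side of the reading head. With the fingertips, press in the spring plunger in the round cup at the turntable's near edge, turn the table the short way to the next hole so that the bottle comes in front of the reading head, and let the plunger spring fully back out so that the table is locked there, no farther than that one hole. Do not touch or lift the bottle or the metal blank on the table, leave the things standing round about alone, and finish with the hand clear.

Things in the scene. Friction and masses are not known exactly. Their poses are not given: they have to be found in the camera images.
- index_base: Fixed round steel base, 304 mm across, with a notched steel ring (radius 128 to 148 mm, top at 40 mm, screw heads to 43 mm) round the turntable and a grey reading head (50 mm wide, 122 mm tall, lens facing the table, 151 to 204 mm out) on its far side. Origin: centre of underside, on the turntable's axis; +x points from the axis to the reading head. Its place and yaw vary.
- table_axis (a point): Point on the turntable's vertical axis at its top face, 42 mm above the worktop. The aluminium table is 246 mm across and carries the plunger cup, and five open black seats (39 mm outside, 10 mm high, 88 mm from the axis, at 0, +-45 and +-90 degrees from the base's +x when the table is at 0).
- reading_spot (a point): Point in front of the reading head, 88 mm from the axis along the base's +x, 42 mm above the worktop (the table's top face): the centre of the bottle's underside belongs here. It does not turn with the table.
- turntable (a joint): Table angle about the vertical axis, rad, positive counter-clockwise from above. Starts within 0.012 of 0, the plunger's tooth in the notch opposite the reading head; 8 notches 45 degrees apart, the next at +0.785 and -0.785; end stops at +-1.7. Play when locked about +-0.019. Friction about 0.08 N m: it stays where it is left.
- plunger (a joint): Travel of the spring plunger, m: 0 fully out (locked), 0.010 fully pressed down; 5 to 10 N. It rides on the table; its brass tooth sticks out of the table's rim into the ring's notch and is clear below the ring from about 0.0075. Let go between notches, the tooth stays held under the ring at about 0.007, slides along it, and springs up into the next notch it reaches, locking the table.
- plunger_top (a point): Centre of the top face of the plunger's steel button (44 mm across), 88 mm from the axis; 54 mm above the worktop when out, 44 mm when pressed; moves with plunger and table. It lies in a black cup fixed to the table (inside diameter 60 mm, wall 4 mm, rim 64 mm above the worktop); a fingertip in the cup turns the table by pushing on the cup's wall.
- bottle: Loose small brown screw-capped bottle, 28 mm across and 62 mm tall, standing in the seat 45 degrees to one side of the reading head or in the one 45 degrees to the other side. Origin: centre of its underside, z up. It rides in its seat with 2.5 mm clearance all round.
- blank: Loose plain aluminium slug, 28 mm across and 36 mm tall, in the other one of those two seats. Origin: centre of its underside.
- beaker: Loose beaker, 56 mm across, 65 mm tall, on the worktop beside the station; bystander. Origin: centre of its underside.
- tape_roll: Loose tape roll lying flat, 68 mm across, 18 mm tall, on the worktop on the other side; bystander. Origin: centre of its underside.
- usb_stick: Loose memory stick, 18x53x9 mm, on the worktop near the station; bystander. Origin: centre of its underside.

How it is judged:
On the way, in this order (a step that is already met when the one before it is completed fails the run):
1. the plunger is pressed in clear of its notch while the table still stands in its first hole (value of joint plunger above 0.0075 m and not (value of joint turntable above 0.08 rad or value of joint turntable below -0.08 rad)), for 0.05 s.
2. the table is turned out of the hole with the plunger held in (value of joint plunger above 0.004 m and (value of joint turntable above 0.2 rad or value of joint turntable below -0.2 rad)), for 0.05 s.
At the end, for the whole second after the job is handed in: The table is locked one notch on (0.745 to 0.825 rad from 0) and at rest, the plunger out to within 2 mm, the bottle upright in its seat within 10 mm of reading_spot, the blank upright, and beaker, tape roll and memory stick within 20 mm of where they were (value of joint plunger below 0.002 m and (value of joint turntable above 0.745 rad or value of joint turntable below -0.745 rad) and not (value of joint turntable above 0.825 rad or value of joint turntable below -0.825 rad) and velocity of joint turntable between -0.02 and 0.02 rad/s and distance between bottle and reading_spot below 0.01 m and angle between each of bottle, blank's own z axis and vertical below 0.1 rad and linear speed of bottle below 0.01 m/s and distance of each of beaker, tape_roll, usb_stick from where it was at the start of the episode below 0.02 m); the robot touches nothing.
It fails at once if the table is turned past the next hole (value of joint turntable above 1 rad or value of joint turntable below -1 rad).
It fails at once if the table is turned the wrong way, away from the reading head (horizontal distance between bottle and reading_spot above 0.088 m).
It fails at once if the bottle or the blank is touched by the hand or arm (contact force between any of the fingers, the arm and bottle above 1 N or contact force between any of the fingers, the arm and blank above 1 N).
It fails at once if the bottle or the blank is lifted out of its seat (height (world z) of any of bottle, blank above 0.052 m).
It fails at once if a bystander is moved or lifted (distance of any of beaker, tape_roll, usb_stick from where it was at the start of the episode above 0.02 m).
It also fails if it takes over 48 s, if anything falls off the work surface, if the arm or the gripper's body presses on something with over 40 N, if the wrist force passes 120 N, or if a joint passes its speed limit or range.

### The arm

A 7-joint arm with a two-finger parallel gripper is mounted at the origin on a cart in front of the work surface, level with it; the furniture and walls round the work are solid. World frame = base frame: x ahead of the robot, y to its left, z up, the work surface at z = 0. Lengths are in m, angles in rad, forces in N, time in s.
With the tool pointing down it reaches from about 0.425 to 1.025 m from the base axis. Payload 9.4 kg.
Tool frame: the origin (TCP) lies on the mounting face of the last link; the fingertips stand 186 mm ahead of it and the grasp point (between the pads) lies 167 mm ahead of it; z points along the fingers, y is the line along which they close (so a half turn about z gives the same grasp; the last joint's range is limited). The gripper opens to 93 mm and grips with 3 to 60 N. Pads are 15 mm wide; open, the fingers measure 128 mm over their backs; the gripper's body (75 mm by 188 mm) begins 65 mm behind the grasp point.
Start: joints at [1.266, 0.599, -0.003, 1.599, 0.002, 0.943, -0.08], TCP at [0.164, -0.706, 0.405] pointing down, gripper open.
Joint ranges: [-2.57, 2.57], [-0.35, 1.97], [-1.29, 1.29], [0.11, 2.56], [-1.05, 4.19], [0.11, 1.86], [-2.63, 2.63]. Speed limits (rad/s): [2.22, 2.22, 3.01, 3.01, 3.14, 3.14, 3.14].

### API

Orientations are given as a rotation vector (axis times angle).
In Python, from rig import ctrl, vision gives the robot as it stands.
- The arm moves only by the tool arm_command, never from a script. Its arguments are lists of equal length, an entry for each row: "translation": the shift along the tool's x, y, z in mm, a list of three; "twist": the turn, a rotation vector about the tool's x, y, z in degrees, a list of three. A call has exactly 5 rows; each row shifts and turns the commanded pose from where the row before left it, along the tool's axes as they then stand; what a row does not reach is not made up. A row lasts 1/10 s, in which the tool goes at most 50 mm and 8.59 degrees, less where a joint would pass 70% of its speed; a pose out of reach is approached as far as the arm can. A call with a gripper value outside its range is refused whole. "gripper" is the opening, from 0 (shut) to 1 (fully open), set as the call begins (left out, the last holds). The fingers move at their own pace and stop on an object; "force" is the grip in N (left out, the last holds). Time passes only in rows, so rows that do not move let the fingers close, or fill a call up. It gives the time, the measured TCP pose, the force, the opening and the grip force at its end, in the units of the state.
- ctrl.get_obs(): the state, without advancing time (a new reading comes with each control period).
- vision.read_camera(name): name is "scene" or "top" or "wrist"; returns the picture (480x640x3 uint8, red, green, blue); there is no depth.
- vision.camera_params(name): a dict with "camera_matrix" (3x3 intrinsics, pixels), "dist" ([k1, k2, p1, p2, k3] as OpenCV has them; the pictures are not rectified), "extrinsics" (4x4, takes a point from camera to world coordinates). Camera axes: x right, y down, z forward; pixel columns grow to the right and rows downward; lengths in m; the calibration is good to about 2 mm. A picture is of the moment at which its call begins: read the wrist's pose just before it. camera_params takes no time and is no camera call; for the wrist camera it gives the pose at the moment of the call.
- ctrl.job_done(): hands the job in; it is judged then, once.
The state is a dict: "time_s": time; "joint_pos": joint angles; "qvel": joint speeds; "joint_efforts": joint torques, N m; "tool_pos": TCP position; "eef_rot": TCP orientation; "wrist_force": force on the tool from outside, world axes, zero at the start; "moment": the same for the moment, N m; "grip_width": finger opening in m; "grasp_force": force on a finger pad.
Only numpy, scipy, OpenCV 4.12 (cv2) and the standard library are available. Lean on these libraries where they do the work, as an engineer would, in place of code of your own. Each camera call takes 0.05 s, during which the arm holds its last target. There are 200 camera calls.

## Working session

There is one attempt and no reset: what is moved stays moved. The work goes in short steps, Python scripts to look and compute and a tool call to move; the robot and the scene stay as the last step left them, time stands still between calls to the robot, and variables do not carry over. Pictures are saved under pics/ and viewed, at most 10 in all, crops included, and the job is handed in when it is done.

Besides the shell and the picture viewer there is one more tool, called by a JSON object that holds its "fn" and its "kwargs", one argument or row to a line. arm_command: Moves the arm, as the interface text tells. Its arguments: {"type":"object","properties":{"translation":{"type":"array","items":{"type":"array","items":{"type":"number"}}},"twist":{"type":"array","items":{"type":"array","items":{"type":"number"}}},"gripper":{"type":"number"},"force":{"type":"number"}},"required":["translation","twist"]}

```bash
mkdir -p pics; cat > h.py <<'E'
import numpy as np,cv2
from rig import ctrl,vision
def ray(p,uv,z):
    u=cv2.undistortPoints(np.array([[uv]],float),np.array(p["camera_matrix"]),np.array(p["dist"]))[0,0]
    T=np.array(p["extrinsics"]);d=T[:3,:3]@[u[0],u[1],1];o=T[:3,3]
    return o+d*(z-o[2])/d[2]
def snap(n,f):
    p=vision.camera_params(n);im=vision.read_camera(n);cv2.imwrite(f,im[:,:,::-1]);return p,im
E
python3 - <<'E'
from h import *
for n in("top","scene"):
    p,im=snap(n,f"pics/{n}0.png");print(n,np.round(p["extrinsics"],3).tolist(),p["camera_matrix"])
o=ctrl.get_obs();print(o["tool_pos"],o["eef_rot"],o["time_s"])
E
```

```text
top [[-0.017, -0.998, 0.064, 0.491], [-0.999, 0.02, 0.041, 0.055], [-0.042, -0.063, -0.997, 0.915], [0.0, 0.0, 0.0, 1.0]] [[469.68155527   0.         320.40828157]
 [  0.         469.68155527 239.11720824]
 [  0.           0.           1.        ]]
scene [[-0.763, -0.335, 0.553, 0.093], [-0.646, 0.427, -0.633, 0.606], [-0.024, -0.84, -0.542, 0.532], [0.0, 0.0, 0.0, 1.0]] [[503.173886     0.         321.10930246]
 [  0.         503.173886   241.1131928 ]
 [  0.           0.           1.        ]]
[ 0.16369487 -0.7061115   0.40397184] [-3.11992525e+00 -3.56945988e-01  4.20908088e-04] 0.1
```

View pics/top0.png

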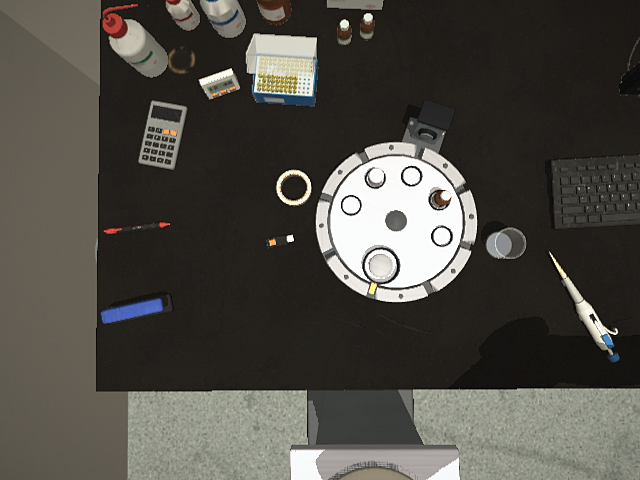

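View pics/scene0.png

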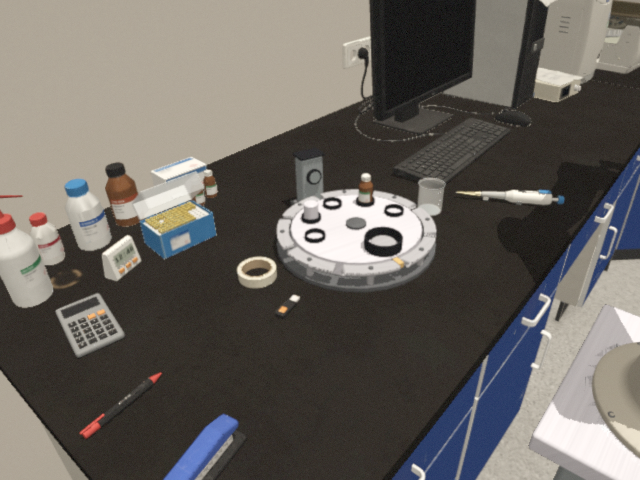

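The top view shows the axis at about (396,221), the cup at (380,265), the head at (428,125), the bottle at (441,199) and the blank at (376,178). The bottle is clockwise of the head, so the table must turn +45° (counter-clockwise), which moves the cup toward -y.

```bash
python3 - <<'E'
from h import *
p=vision.camera_params("top");im=cv2.imread("pics/top0.png")
g=cv2.cvtColor(im,cv2.COLOR_BGR2GRAY)
_,lab,st,c=cv2.connectedComponentsWithStats((g<90).astype(np.uint8))
for i in range(1,len(st)):
    if 150<st[i][4]<3000 and 310<c[i][0]<480 and 140<c[i][1]<305:
        (cx,cy),r=cv2.minEnclosingCircle(np.argwhere(lab==i)[:,::-1].astype(np.float32));print(st[i],c[i],(cx,cy),r,[np.round(ray(p,(cx,cy),z)[:2],4) for z in (.042,.064)])
E
```

```text
[328 155  74  63 166] [351.92771084 178.91566265] (364.5, 186.0) 47.88798904418945 [array([0.6452, 0.0063]), array([0.6413, 0.0075])]
[429 190  22  20 204] [437.96568627 199.6127451 ] (439.3232421875, 199.757568359375) 10.820575714111328 [array([ 0.616 , -0.1313]), array([ 0.6129, -0.1266])]
[338 247  85  48 415] [379.73253012 271.79759036] (380.0, 270.5) 44.116424560546875 [array([ 0.4871, -0.0186]), array([ 0.4872, -0.0168])]
```

```bash
python3 - <<'E'
from h import *
p=vision.camera_params("top");im=cv2.imread("pics/top0.png")
g=cv2.cvtColor(im,cv2.COLOR_BGR2GRAY)
h=cv2.resize(g[235:305,340:420],None,fx=4,fy=4,interpolation=cv2.INTER_CUBIC)
for c in cv2.HoughCircles(h,cv2.HOUGH_GRADIENT,1.2,10,param1=120,param2=30,minRadius=45,maxRadius=90)[0][:3]:print("cup",340+c[0]/4,235+c[1]/4,c[2]/4)
w=((g>70)&(g<=160)).astype(np.uint8);_,lab,st,c=cv2.connectedComponentsWithStats(w)
i=lab[221,396];print(st[i],c[i])
A=ray(p,c[i] if st[i][4]<900 else (396,221),.042);print("axis",A)
for uv in((380,264.5),(380,265.5)):
    P=ray(p,uv,.064);print("cup",P,np.hypot(*(P-A)[:2]),np.degrees(np.arctan2(*(A-P)[1::-1])))
H=ray(p,(434,113),.122);print("head",H,np.degrees(np.arctan2(*(H-A)[1::-1])))
B=ray(p,(445,196),.042);print(B-A)
E
```

```text
cup 381.25 266.05 18.69
cup 378.55 262.15 17.37
cup 383.05 268.15 15.72
[385 210  22  21 354] [395.59887006 220.24011299]
axis [ 0.5796358  -0.04975195  0.042     ]
cup [ 0.49796127 -0.01703066  0.064     ] 0.08798528965912776 -21.83252915150541
cup [ 0.4961638 -0.0169858  0.064    ] 0.08967271880913315 -21.43202164610877
head [ 0.75367858 -0.11015758  0.122     ] -19.140532288422445
[ 0.04318229 -0.09222962  0.        ]
```

{"fn": "arm_command", "kwargs": {
  "translation": [
    [50, 0, 0],
    [50, 0, 0],
    [50, 0, 0],
    [50, -50, 0],
    [50, -50, 0]
  ],
  "twist": [
    [0, 0, 0],
    [0, 0, 0],
    [0, 0, 0],
    [0, 0, 0],
    [0, 0, 0]
  ],
  "gripper": 0
}}

```text
time_s: 0.6
tool_pos: [0.3645, -0.5861, 0.4036]
eef_rot: [-3.12, -0.358, 0.0]
wrist_force: [0.1, 1.3, 0.5]
grip_width: 0.0574
grasp_force: 0.0
```

{"fn": "arm_command", "kwargs": {
  "translation": [
    [20, -45, 0],
    [20, -45, 0],
    [20, -45, 0],
    [20, -45, 0],
    [20, -45, 0]
  ],
  "twist": [
    [0, 0, 0],
    [0, 0, 0],
    [0, 0, 0],
    [0, 0, 0],
    [0, 0, 0]
  ]
}}

```text
time_s: 1.1
tool_pos: [0.4093, -0.3437, 0.4046]
eef_rot: [-3.121, -0.357, 0.0]
wrist_force: [1.0, -0.1, 0.1]
grip_width: 0.0179
grasp_force: 0.0
```

{"fn": "arm_command", "kwargs": {
  "translation": [
    [20, -45, 0],
    [20, -45, 0],
    [20, -45, 0],
    [20, -45, 0],
    [20, -45, 0]
  ],
  "twist": [
    [0, 0, 0],
    [0, 0, 0],
    [0, 0, 0],
    [0, 0, 0],
    [0, 0, 0]
  ]
}}

```text
time_s: 1.6
tool_pos: [0.4559, -0.1021, 0.4047]
eef_rot: [3.121, 0.357, 0.0]
wrist_force: [1.8, -1.1, -0.7]
grip_width: 0.0005
grasp_force: 0.0
```

{"fn": "arm_command", "kwargs": {
  "translation": [
    [0, 0, 0],
    [0, 0, 0],
    [0, 0, 0],
    [0, 0, 0],
    [0, 0, 0]
  ],
  "twist": [
    [0, 0, 0],
    [0, 0, 0],
    [0, 0, 0],
    [0, 0, 0],
    [0, 0, 0]
  ]
}}

```text
time_s: 2.1
tool_pos: [0.4557, -0.1053, 0.4046]
eef_rot: [3.122, 0.353, -0.0]
wrist_force: [-0.6, 0.5, 0.2]
grip_width: 0.0006
grasp_force: 0.0
```

{"fn": "arm_command", "kwargs": {
  "translation": [
    [20, -25, 10],
    [20, -25, 20],
    [21, -26, 20],
    [0, 0, 30],
    [0, 0, 0]
  ],
  "twist": [
    [0, 0, 0],
    [0, 0, 0],
    [0, 0, 0],
    [0, 0, 0],
    [0, 0, 0]
  ]
}}

```text
time_s: 2.6
tool_pos: [0.4976, -0.0162, 0.322]
eef_rot: [-3.121, -0.358, 0.009]
wrist_force: [-0.9, 0.0, 0.6]
grip_width: 0.0003
grasp_force: 0.0
```

{"fn": "arm_command", "kwargs": {
  "translation": [
    [0, 0, 0],
    [0, 0, 0],
    [0, 0, 0],
    [0, 0, 0],
    [0, 0, 0]
  ],
  "twist": [
    [0, 0, 0],
    [0, 0, 0],
    [0, 0, 0],
    [0, 0, 0],
    [0, 0, 0]
  ]
}}

```text
time_s: 3.1
tool_pos: [0.4982, -0.0165, 0.3254]
eef_rot: [3.121, 0.356, 0.002]
wrist_force: [0.1, -0.1, 0.2]
grip_width: 0.0005
grasp_force: 0.0
```

```bash
python3 - <<'E'
from h import *
o=ctrl.get_obs();p,im=snap("wrist","pics/w1.png");print(o["tool_pos"],np.round(p["extrinsics"],3).tolist())
R=cv2.Rodrigues(np.array(o["eef_rot"]))[0];t=np.array(o["tool_pos"])+R@[0,0,.186];print("tip",t)
def proj(P):
    T=np.linalg.inv(np.array(p["extrinsics"]));return cv2.projectPoints(np.array([P],float),cv2.Rodrigues(T[:3,:3])[0],T[:3,3],np.array(p["camera_matrix"]),np.array(p["dist"]))[0].ravel()
print(proj(t),"cup pred",proj([.4975,-.017,.064]),"axis",proj([.5796,-.0498,.042]))
E
```

```text
[ 0.49821229 -0.01650045  0.32537599] [[0.225, -0.933, -0.28, 0.577], [-0.974, -0.216, -0.065, 0.002], [-0.0, 0.288, -0.958, 0.305], [0.0, 0.0, 0.0, 1.0]]
tip [ 0.49841805 -0.01650106  0.1393761 ]
[319.9721671 292.831875 ] cup pred [320.24092554 246.89994475] axis [390.71032974 140.83359128]
```

View pics/w1.png

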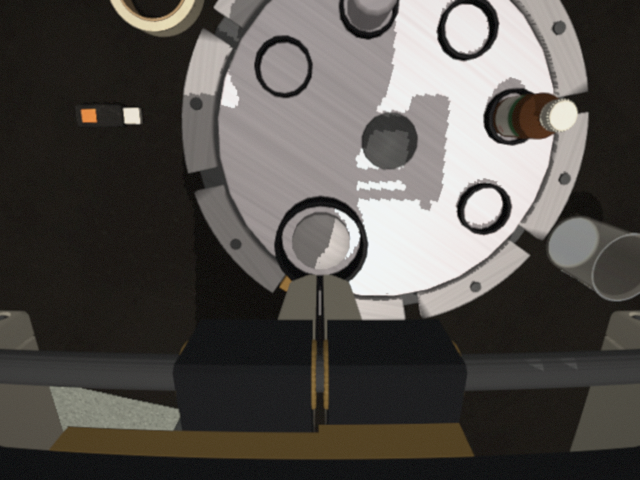

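Wrist view: the cup rim is centred at about (321,242) and predicted at (320,247). The axis at (389,140) agrees with its prediction, and the closed fingertips line up with the cup. Descending.

{"fn": "arm_command", "kwargs": {
  "translation": [
    [1, 1, 20],
    [0, 0, 20],
    [0, 0, 20],
    [0, 0, 12],
    [0, 0, 6]
  ],
  "twist": [
    [0, 0, 0],
    [0, 0, 0],
    [0, 0, 0],
    [0, 0, 0],
    [0, 0, 0]
  ]
}}

```text
time_s: 3.65
tool_pos: [0.4993, -0.0169, 0.2458]
eef_rot: [-3.121, -0.357, 0.002]
wrist_force: [0.9, 0.6, -0.4]
grip_width: 0.0005
grasp_force: 0.0
```

{"fn": "arm_command", "kwargs": {
  "translation": [
    [0, 0, 2],
    [0, 0, 2],
    [0, 0, 2],
    [0, 0, 2],
    [0, 0, 2]
  ],
  "twist": [
    [0, 0, 0],
    [0, 0, 0],
    [0, 0, 0],
    [0, 0, 0],
    [0, 0, 0]
  ]
}}

```text
time_s: 4.15
tool_pos: [0.4996, -0.0169, 0.2372]
eef_rot: [3.121, 0.357, 0.002]
wrist_force: [-1.0, -0.4, 6.0]
grip_width: 0.0007
grasp_force: 3.0
```

{"fn": "arm_command", "kwargs": {
  "translation": [
    [0, 0, 2],
    [0, 0, 2],
    [0, 0, 0],
    [0, 0, 0],
    [0, 0, 0]
  ],
  "twist": [
    [0, 0, 0],
    [0, 0, 0],
    [0, 0, 0],
    [0, 0, 0],
    [0, 0, 0]
  ]
}}

```text
time_s: 4.65
tool_pos: [0.4996, -0.017, 0.2333]
eef_rot: [3.121, 0.357, 0.002]
wrist_force: [0.1, -1.0, 7.7]
grip_width: 0.0001
grasp_force: 3.9
```

{"fn": "arm_command", "kwargs": {
  "translation": [
    [0, 0, 1],
    [0, 0, 1],
    [0, 0, 1],
    [0, 0, 0],
    [0, 0, 0]
  ],
  "twist": [
    [0, 0, 0],
    [0, 0, 0],
    [0, 0, 0],
    [0, 0, 0],
    [0, 0, 0]
  ]
}}

```text
time_s: 5.15
tool_pos: [0.4996, -0.0169, 0.2304]
eef_rot: [3.121, 0.357, 0.002]
wrist_force: [-0.7, 0.4, 9.4]
grip_width: 0.0006
grasp_force: 4.5
```

{"fn": "arm_command", "kwargs": {
  "translation": [
    [-2, 3.2, 0],
    [-2, 3.2, 0],
    [-1.8, 3.4, 0],
    [-1.8, 3.3, 0],
    [-1.5, 3.5, 0]
  ],
  "twist": [
    [0, 0, 0],
    [0, 0, 0],
    [0, 0, 0],
    [0, 0, 0],
    [0, 0, 0]
  ]
}}

```text
time_s: 5.65
tool_pos: [0.4948, -0.0349, 0.2305]
eef_rot: [-3.121, -0.358, -0.004]
wrist_force: [0.5, 1.5, 9.9]
grip_width: 0.0004
grasp_force: 4.5
```

{"fn": "arm_command", "kwargs": {
  "translation": [
    [-1.4, 3.5, 0],
    [-1.2, 3.6, 0],
    [-1.1, 3.6, 0],
    [-0.9, 3.7, 0],
    [-0.8, 3.7, 0]
  ],
  "twist": [
    [0, 0, 0],
    [0, 0, 0],
    [0, 0, 0],
    [0, 0, 0],
    [0, 0, 0]
  ]
}}

```text
time_s: 6.15
tool_pos: [0.4937, -0.0538, 0.2305]
eef_rot: [-3.121, -0.358, -0.004]
wrist_force: [0.3, 1.5, 9.2]
grip_width: 0.0005
grasp_force: 4.5
```

```bash
python3 - <<'E'
from h import *
o=ctrl.get_obs();p,im=snap("top","pics/t2.png");cv2.imwrite("pics/t2c.png",cv2.resize(im[130:310,310:540,::-1],None,fx=3,fy=3))
print(o["tool_pos"],o["wrist_force"])
E
```

```text
[ 0.49374122 -0.05380984  0.23050331] [0.28863089 1.53360671 9.23079452]
```

View pics/t2c.png

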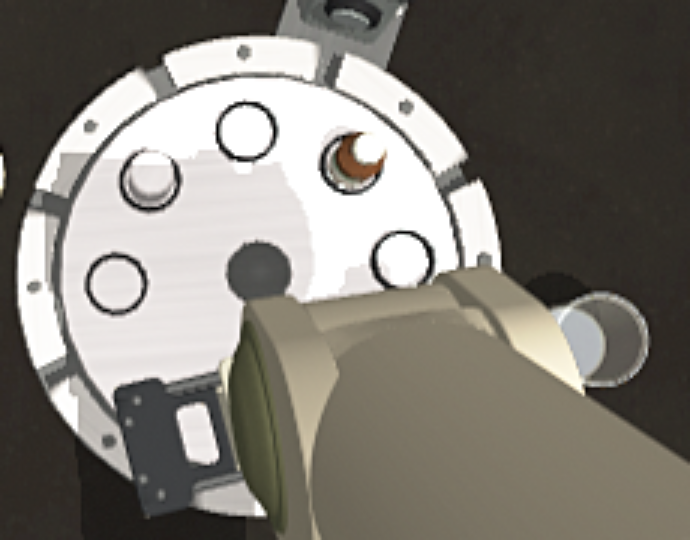

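The table has turned about 25°: the left seat at (117,283) relative to the axis at (258,272) gives that, and it moves together with the tip. The bottle is at (351,163), still upright. I'll continue to about 38° pressed in, then raise the tip and push on the cup wall.

{"fn": "arm_command", "kwargs": {
  "translation": [
    [-0.5, 3.8, 0],
    [-0.5, 3.8, 0],
    [-0.2, 3.8, 0],
    [-0.1, 3.8, 0],
    [0.1, 3.8, 0]
  ],
  "twist": [
    [0, 0, 0],
    [0, 0, 0],
    [0, 0, 0],
    [0, 0, 0],
    [0, 0, 0]
  ]
}}

```text
time_s: 6.7
tool_pos: [0.4968, -0.0726, 0.2305]
eef_rot: [3.121, 0.358, 0.004]
wrist_force: [-0.5, 1.4, 8.9]
grip_width: 0.0004
grasp_force: 4.5
```

{"fn": "arm_command", "kwargs": {
  "translation": [
    [0, 0, -3],
    [0, 0, -3],
    [0, 0, -3],
    [0, 0, -3],
    [0, 0, 0]
  ],
  "twist": [
    [0, 0, 0],
    [0, 0, 0],
    [0, 0, 0],
    [0, 0, 0],
    [0, 0, 0]
  ]
}}

```text
time_s: 7.2
tool_pos: [0.4963, -0.0728, 0.242]
eef_rot: [3.121, 0.357, 0.001]
wrist_force: [1.3, -0.1, -0.5]
grip_width: 0.0005
grasp_force: 0.0
```

{"fn": "arm_command", "kwargs": {
  "translation": [
    [0.2, 2, 0],
    [0.2, 2, 0],
    [0.2, 2, 0],
    [0.2, 2, 0],
    [0.2, 2, 0]
  ],
  "twist": [
    [0, 0, 0],
    [0, 0, 0],
    [0, 0, 0],
    [0, 0, 0],
    [0, 0, 0]
  ]
}}

```text
time_s: 7.7
tool_pos: [0.4995, -0.0825, 0.2416]
eef_rot: [-3.121, -0.357, 0.0]
wrist_force: [0.1, -0.7, -0.1]
grip_width: 0.0008
grasp_force: 0.0
```

{"fn": "arm_command", "kwargs": {
  "translation": [
    [0.5, 1, 0],
    [0.5, 1, 0],
    [0.5, 1, 0],
    [0.5, 1, 0],
    [0.5, 1, 0]
  ],
  "twist": [
    [0, 0, 0],
    [0, 0, 0],
    [0, 0, 0],
    [0, 0, 0],
    [0, 0, 0]
  ]
}}

```text
time_s: 8.2
tool_pos: [0.5026, -0.0861, 0.2416]
eef_rot: [-3.12, -0.358, 0.002]
wrist_force: [-3.7, 5.1, 0.6]
grip_width: 0.0009
grasp_force: 2.3
```

{"fn": "arm_command", "kwargs": {
  "translation": [
    [0.3, 1, 0],
    [0.3, 1, 0],
    [0.3, 1, 0],
    [0.3, 1, 0],
    [0.3, 1, 0]
  ],
  "twist": [
    [0, 0, 0],
    [0, 0, 0],
    [0, 0, 0],
    [0, 0, 0],
    [0, 0, 0]
  ]
}}

```text
time_s: 8.7
tool_pos: [0.5049, -0.0894, 0.2414]
eef_rot: [-3.119, -0.361, 0.003]
wrist_force: [-3.7, 8.6, 0.6]
grip_width: 0.0003
grasp_force: 3.7
```

```bash
python3 - <<'E'
from h import *
o=ctrl.get_obs();p,im=snap("wrist","pics/w3.png");print(o["tool_pos"],o["wrist_force"])
E
```

```text
[ 0.50488888 -0.08940285  0.24143495] [-3.74585671  8.59259539  0.56463474]
```

View pics/w3.png

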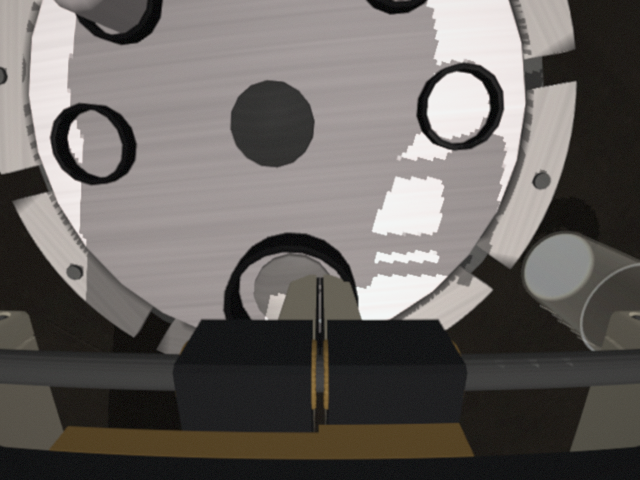

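The finger sits against the cup's right wall, with the button grey and lower-looking. Axis at (272,123), seats at (460,106) and (93,144), and ring notches at (540,70), (475,265), (22,186) and (150,332). Computing the table angle relative to the notches.

```bash
cat > ang.py <<'E'
from h import *
def ang(p,A,pts,z):
    return [round(float(np.degrees(np.arctan2(*(ray(p,q,z)-A)[1::-1]))),1) for q in pts]
E
python3 - <<'E'
from ang import *
p=vision.camera_params("wrist");A=ray(p,(272.5,123),.042);print(A)
print("seats",ang(p,A,[(460,106),(93,144)],.052))
print("notch",ang(p,A,[(546,69),(486,262),(22,186),(150,332)],.040))
print("cup",ang(p,A,[(291,298)],.064),"r",[np.hypot(*(ray(p,q,.052)-A)[:2]) for q in [(460,106),(93,144)]])
E
```

```text
[ 0.58006555 -0.04812986  0.042     ]
seats [-71.7, 108.9]
notch [-65.5, -109.3, 115.6, 159.7]
cup [-160.7] r [np.float64(0.08627384074172834), np.float64(0.08450127531582524)]
```

{"fn": "arm_command", "kwargs": {
  "translation": [
    [0.4, 1.2, 0],
    [0.4, 1.2, 0],
    [0.4, 1.2, 0],
    [0.4, 1.2, 0],
    [0.4, 1.2, 0]
  ],
  "twist": [
    [0, 0, 0],
    [0, 0, 0],
    [0, 0, 0],
    [0, 0, 0],
    [0, 0, 0]
  ]
}}

```text
time_s: 9.25
tool_pos: [0.5085, -0.0945, 0.2416]
eef_rot: [-3.118, -0.361, 0.002]
wrist_force: [-2.0, 9.5, 2.1]
grip_width: 0.0004
grasp_force: 4.0
```

{"fn": "arm_command", "kwargs": {
  "translation": [
    [0.4, 1, 0],
    [0.4, 1, 0],
    [0.4, 1, 0],
    [0, 0, 0],
    [0, 0, 0]
  ],
  "twist": [
    [0, 0, 0],
    [0, 0, 0],
    [0, 0, 0],
    [0, 0, 0],
    [0, 0, 0]
  ]
}}

```text
time_s: 9.75
tool_pos: [0.5107, -0.0981, 0.2417]
eef_rot: [-3.12, -0.359, 0.0]
wrist_force: [-1.3, 7.0, 2.9]
grip_width: 0.0007
grasp_force: 3.3
```

{"fn": "arm_command", "kwargs": {
  "translation": [
    [0.4, 0.8, 0],
    [0.4, 0.8, 0],
    [0.4, 0.8, 0],
    [0, 0, 0],
    [0, 0, 0]
  ],
  "twist": [
    [0, 0, 0],
    [0, 0, 0],
    [0, 0, 0],
    [0, 0, 0],
    [0, 0, 0]
  ]
}}

```text
time_s: 10.25
tool_pos: [0.5116, -0.0988, 0.2415]
eef_rot: [-3.118, -0.362, 0.004]
wrist_force: [-5.4, 13.7, 5.4]
grip_width: 0.0001
grasp_force: 6.5
```

```bash
python3 - <<'E'
from h import *
o=ctrl.get_obs();p,im=snap("wrist","pics/w4.png");print(o["tool_pos"],o["wrist_force"])
E
```

```text
[ 0.51158237 -0.09877273  0.24154264] [-5.4220076  13.73460799  5.39527841]
```

View pics/w4.png

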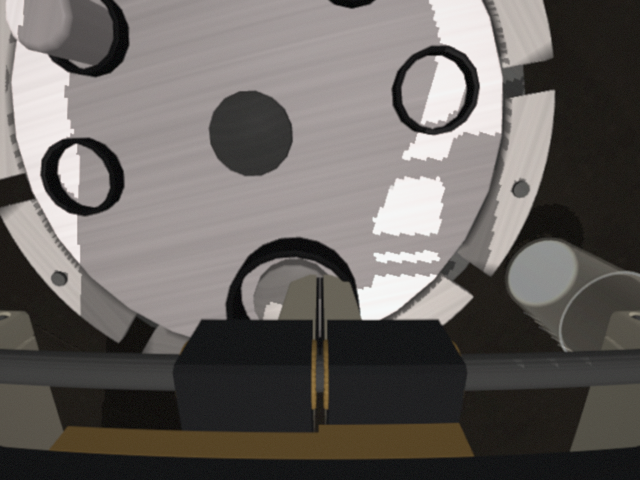

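The wall force jumped and the motion stopped, so the table is probably latched. Axis at (251,133), seats at (436,90) and (83,176), notches at about (527,78) and (3,190). Backing off and lifting clear, then checking.

{"fn": "arm_command", "kwargs": {
  "translation": [
    [-1, -3, 0],
    [-1, -3, 0],
    [0, -2, 0],
    [0, 0, -5],
    [0, 0, -10]
  ],
  "twist": [
    [0, 0, 0],
    [0, 0, 0],
    [0, 0, 0],
    [0, 0, 0],
    [0, 0, 0]
  ]
}}

```text
time_s: 10.8
tool_pos: [0.5087, -0.0942, 0.2567]
eef_rot: [3.121, 0.356, -0.002]
wrist_force: [0.6, -0.3, -0.3]
grip_width: 0.0003
grasp_force: 0.0
```

{"fn": "arm_command", "kwargs": {
  "translation": [
    [0, 0, -20],
    [0, 0, -20],
    [0, 0, -30],
    [0, 0, -20],
    [0, 0, 0]
  ],
  "twist": [
    [0, 0, 0],
    [0, 0, 0],
    [0, 0, 0],
    [0, 0, 0],
    [0, 0, 0]
  ]
}}

```text
time_s: 11.3
tool_pos: [0.5092, -0.0944, 0.35]
eef_rot: [3.12, 0.355, 0.008]
wrist_force: [-0.5, 0.1, -0.1]
grip_width: 0.0003
grasp_force: 0.0
```

{"fn": "arm_command", "kwargs": {
  "translation": [
    [-10, 0, 0],
    [-10, 0, 0],
    [-10, 0, 0],
    [0, 0, 0],
    [0, 0, 0]
  ],
  "twist": [
    [0, 0, 0],
    [0, 0, 0],
    [0, 0, 0],
    [0, 0, 0],
    [0, 0, 0]
  ]
}}

```text
time_s: 11.8
tool_pos: [0.4793, -0.1008, 0.3464]
eef_rot: [-3.121, -0.357, 0.001]
wrist_force: [0.1, 0.8, -1.0]
grip_width: 0.0001
grasp_force: 0.0
```

```bash
python3 - <<'E'
from h import *
o=ctrl.get_obs();p,im=snap("wrist","pics/w5.png");print(o["tool_pos"],o["wrist_force"])
E
```

```text
[ 0.47928598 -0.10083993  0.34640264] [ 0.11333617  0.84803328 -1.00321205]
```

View pics/w5.png

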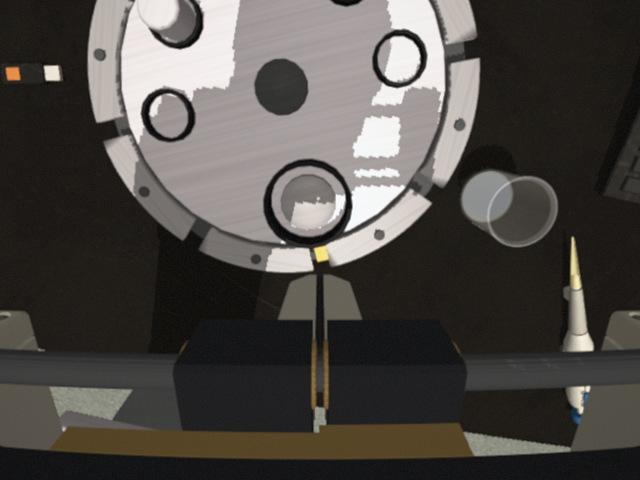

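The brass tooth at (321,254) sits in the ring notch opposite the head and the hand is clear. The axis is at (281,87), seats at (399,58) and (168,114), notches at (456,48) and (420,186). One angle check.

```bash
python3 - <<'E'
from ang import *
p=vision.camera_params("wrist");A=ray(p,(281,87),.042)
print("seats",ang(p,A,[(399,58),(168,114)],.052),"cup",ang(p,A,[(308,202)],.064),"tooth",ang(p,A,[(321,254)],.04))
print("notch",ang(p,A,[(460,47),(425,187),(117,130),(195,232)],.040))
E
```

```text
seats [-64.5, 115.8] cup [-153.3] tooth [-154.2]
notch [-64.5, -110.4, 115.8, 159.2]
```

```bash
python3 -c "
from rig import ctrl
print(ctrl.job_done())"
```

```text
the job is handed in; nothing more can be done
None
```

I turned the table one notch counter-clockwise (+45°) and handed the job in: the last wrist picture shows the seats in line with the ring notches, the brass tooth in its notch and the hand clear, but I took no final picture of the bottle or the plunger's height.

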